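# Slide the top trap-card plate off the stack onto the microscope's light base

### The job

Slide the top glass-mounted trap card sideways out of the open side of its tray and across onto the microscope's light base, keeping it flat, and bring it home square into the corner of the two guide rails. Press on the glass only gently, leave the rest of the stack lying as it was in the tray, disturb nothing else on the bench, and let go.

Things in the scene. Friction and masses are not known exactly. Their poses are not given: they have to be found in the camera images.
- plate_c (a point): centre (half-way up) of the top plate: a yellow insect trap card between glass sheets, rigid, 100 (its x) x 120 (its y) x 6 mm, about 0.17 kg. Its bare top grips fingertips well, its underside slides easily (friction 0.25, varies). No edge can be got at in the tray: press lightly on top with closed fingertips (3 to 5 N) and draw it along; over 12 N breaks it, and it must not tip over 9 degrees
- plate2_c (a point): centre (half-way up) of the second plate, same size. It and the plates below must stay within 5 mm of where they are. The stack is hard: under stiff fingertips less than half a millimetre lies between no grip and too much force, so the pressing has to be felt
- plate3_c (a point): centre of the third plate, same size
- plate4_c (a point): centre of the fourth plate, same size
- plate5_c (a point): centre of the fifth, lowest plate, same size
- tray: fixed grey tray on rubber feet, holding the five plates. Origin: under the stack's middle, at the underside of its floor, 2 to 6 mm over the bench (varies). Over the origin: floor 3 mm, top plate 27 to 33 mm, walls 34 mm (4 mm thick, on the +x, -x and +y sides; inner faces 52 mm from the origin in x, 62 mm in y). The -y side is open, its floor ends 62 mm from the origin
- stage: fixed white light base on levelling feet, slab 150 (x) x 170 (y) x 25.5 mm, 10 to 25 mm beyond the tray's open -y side. Origin: centre of the slab's underside. Its top is 1.5 to 3 mm (varies) below the top plate's underside. Two black metal rails, 8 mm wide, 4 mm high, stand on it along the -y end (inner face y = -77 mm) and the +x side (inner face x = +67 mm) as a square corner
- seat (a point): on the light base, axes as stage: where the plate's centre (half-way up) lies when home against both rails, its long edge along the +x rail: 17 mm from the base's origin in +x, 17 mm in -y, 28.5 mm up. The plate arrives some 5 to 30 mm short of the +x rail and up to 3 degrees out of square
- forceps: bystander: steel forceps 120 mm long, lying in front of the light base, 9 mm high
- vial: bystander: amber vial with black cap, 26 mm across, 55 mm high
- lenscap: bystander: black lens cap, 58 mm across, 18 mm high
- tally: bystander: steel tally counter, 46 mm across, 36 mm high
- petri: bystander: closed Petri dish, 90 mm across, 15 mm high
- redcup: bystander: red plastic cup, 80 mm across, 95 mm high, left of the tray
- washbottle: bystander: white wash bottle with red cap and spout, 66 mm across, 190 mm high, right of the light base

How it is judged:
On the way:
1. the top plate has been slid clear of the stack and lies on the light base (y of plate_c in the frame of plate2_c below -0.122 m and z of plate_c in the frame of seat between -0.003 and 0.003 m and angle between plate_c's own z axis and vertical below 0.06 rad), for 0.1 s.
At the end, for the whole second after the job is handed in: The top plate lies flat on the light base, home against both guide rails (its centre within 2 mm of the seat in each direction, square within 0.03 rad) and let go of; the other four plates lie within 5 mm of where they were in the tray (x of plate_c in the frame of seat between -0.002 and 0.002 m and y of plate_c in the frame of seat between -0.002 and 0.002 m and z of plate_c in the frame of seat between -0.002 and 0.002 m and angle between the x axis of plate_c and the x axis of seat, either way round below 0.03 rad and angle between plate_c's own z axis and vertical below 0.03 rad and distance of each of plate2_c, plate3_c, plate4_c, plate5_c from where it was at the start of the episode below 0.005 m); the robot touches nothing.
It fails at once if the fingers bear on the glass plate with more than 12 N (contact force between the fingers and plate above 12 N).
It fails at once if the top plate is tipped by more than 0.16 rad or lifted off its support (angle between plate_c's own z axis and vertical above 0.16 rad or z of plate_c in the frame of tray above 0.042 m).
It fails at once if another plate of the stack is shifted by more than 8 mm (distance of any of plate2_c, plate3_c, plate4_c, plate5_c from where it was at the start of the episode above 0.008 m).
It fails at once if something else on the bench is knocked away (distance of any of forceps, vial, lenscap, tally, petri, redcup, washbottle from where it was at the start of the episode above 0.015 m).
It also fails if it takes over 72 s, if anything falls off the work surface, if the arm or the gripper's body presses on something with over 40 N, if the wrist force passes 120 N, or if a joint passes its speed limit or range.

### The arm

A 7-joint arm with a two-finger parallel gripper is mounted at the origin on the work surface. World frame = base frame: x ahead of the robot, y to its left, z up, the work surface at z = 0. Lengths are in m, angles in rad, forces in N, time in s.
With the tool pointing down it reaches from about 0.4 to 0.85 m from the base axis. Payload 10.4 kg.
Tool frame: the origin (TCP) lies midway between the tips of the shut fingers; the grasp point (between the pads) lies 19 mm behind it; z points along the fingers, x is the direction in which the jaws open and shut, and the axes are right-handed (so a half turn about z gives the same grasp; the last joint's range is limited). The gripper opens to 85 mm and grips with 20 to 120 N. Pads are 22 mm wide; open, the fingers measure 114 mm over their backs; the gripper's body (76 mm by 85 mm) begins 54 mm behind the grasp point. The pads swing forward as they close: fully open they stand 13 mm farther back than shut.
Start: joints at [-1.304, 0.332, -0.065, 1.46, 0.022, 1.35, -0.088], TCP at [0.179, 0.599, 0.231] pointing down, gripper open.
Joint ranges: [-2.6, 2.6], [-0.5, 2.12], [-1.47, 1.34], [0.16, 2.42], [-1.27, 4.41], [0.06, 2.06], [-2.6, 2.6]. Speed limits (rad/s): [2.22, 2.22, 2.79, 2.79, 3.14, 3.14, 3.14].

### API

Orientations are given as a unit quaternion [x, y, z, w].
In Python, from workcell import manip, cams gives the robot as it stands.
- The arm moves only by the tool move_arm, never from a script. Its argument "moves" is a list of rows, each a list of 7 numbers: the turn, a rotation vector about the tool's x, y, z in degrees, then the shift along the tool's x, y, z in m, then the finger opening in m, from 0 to 0.0854. A call has 1 to 10 rows; each row is the pose to reach, as a shift and turn from the pose commanded when the call began, along the tool's axes at that moment; what a row does not reach only later rows make up. A row lasts 1/10 s, in which the tool goes at most 50 mm and 8.59 degrees, less where a joint would pass 70% of its speed; a pose out of reach is approached as far as the arm can. A call with a gripper value outside its range is refused whole. The fingers move at their own pace and stop on an object; "grip_force" is the grip in N (left out, the last holds). Time passes only in rows, so rows that repeat a pose let the fingers close. It gives the time, the measured TCP pose, the force and the opening at its end, in the units of the state.
- manip.get_obs(): the state, without advancing time (a new reading comes with each control period).
- cams.camera(name): name is "side" or "top"; returns the picture (480x640x3 uint8, red, green, blue); there is no depth.
- cams.camera_params(name): a dict with "fx", "fy", "cx", "cy" (pixels), "xyz" and "rotation" of the camera in the world. Camera axes: x right, y up, looking along -z (the intrinsics and any distortion apply to the point x, -y, -z); pixel columns grow to the right and rows downward; lengths in m; the calibration is good to about 2 mm. A picture is of the moment at which its call begins. camera_params takes no time and is no camera call.
- manip.hand_in(): hands the job in, once; it reports no verdict.
The state is a dict: "clock": time; "joint_pos": joint angles; "joint_velocities": joint speeds; "tau": joint torques, N m; "position": TCP position; "ee_rot": TCP orientation; "ft_force": force on the tool from outside, world axes, zero at the start; "torque": the same for the moment, N m; "grip_width": opening from 0.0 (shut) to 1.0 (fully open).
Only numpy, scipy, OpenCV 4.12 (cv2) and the standard library are available. Lean on these libraries where they do the work, as an engineer would, in place of code of your own. Each camera call takes 0.05 s, during which the arm holds its last target. There are 200 camera calls.

## Working session

There is one attempt and no reset: what is moved stays moved. The work goes in short steps, Python scripts to look and compute and a tool call to move; the robot and the scene stay as the last step left them, time stands still between calls to the robot, and variables do not carry over. Pictures are saved under pics/ and viewed, about 8 in all and at most 12, crops included, and the job is handed in when it is done.

Besides the shell and the picture viewer there is one more tool, called after "Emit:" as name(argument=value, ...), one argument or row to a line, values as JSON. move_arm: Moves the arm, as the interface text tells. Its arguments: {"type":"object","properties":{"moves":{"type":"array","items":{"type":"array","items":{"type":"number"}}},"grip_force":{"type":"number"}},"required":["moves"]}

```bash
ls; mkdir -p pics; python3 - <<'E'
from workcell import manip, cams
import cv2
print(manip.get_obs())
for n in ("top","side"):
    p=cams.camera_params(n); print(n,p)
    cv2.imwrite(f"pics/{n}0.png",cams.camera(n)[:,:,::-1])
E
```

```text
pics
{'clock': 0.0, 'joint_pos': array([-1.30362097,  0.33288618, -0.0647033 ,  1.4609667 ,  0.02159803,
        1.34986912, -0.08852723]), 'joint_velocities': array([ 0.00040007, -0.00052651, -0.00167369,  0.00105714,  0.00346757,
        0.00187932,  0.00034799]), 'tau': array([-3.97880322e-04, -6.25423980e+01,  4.86392865e-02, -3.91626191e+01,
        1.59723521e-02,  9.49875772e-03, -4.92648269e-05]), 'position': array([0.17848029, 0.59858015, 0.23049488]), 'ee_rot': array([ 8.01791490e-01,  5.97603457e-01, -5.55450544e-04,  4.53308409e-04]), 'ft_force': array([-0.07512322, -0.10314215, -0.13771929]), 'torque': array([0.02293188, 0.02722838, 0.02151319]), 'grip_width': 1.0037324275955517}
top {'fx': 445.77402318246783, 'fy': 445.77402318246783, 'cx': 321.70513310777807, 'cy': 238.704584448841, 'xyz': array([0.40153273, 0.01887577, 0.846329  ]), 'rotation': array([ 0.07802826, -0.07332748, -0.67384669,  0.73107134])}
side {'fx': 463.35409559312706, 'fy': 463.35409559312706, 'cx': 324.8843652057029, 'cy': 242.43145139502428, 'xyz': array([ 0.3702442 , -0.44045963,  0.61582825]), 'rotation': array([ 0.34975502, -0.08416222, -0.20030235,  0.91129969])}
```

View pics/top0.png

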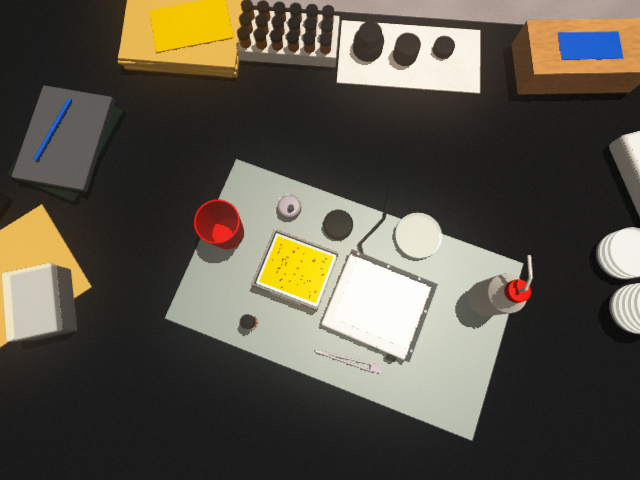

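View pics/side0.png

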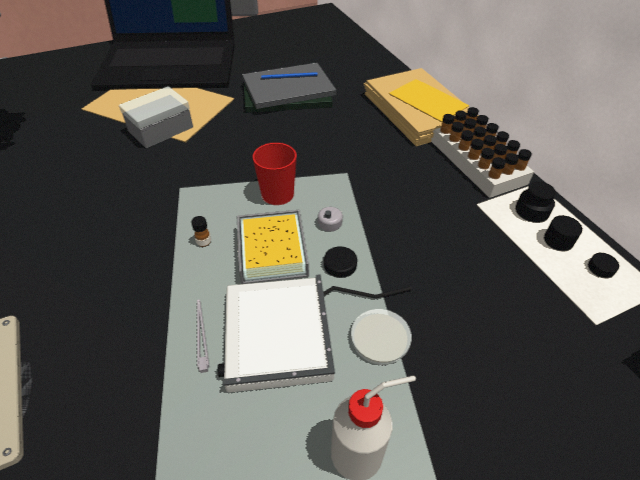

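```bash
cat >h.py <<'E'
import numpy as np, cv2
from scipy.spatial.transform import Rotation as R
from workcell import manip, cams
def ray(n,uv,z):
    p=cams.camera_params(n); uv=np.atleast_2d(uv).astype(float)
    d=np.c_[(uv[:,0]-p['cx'])/p['fx'],-(uv[:,1]-p['cy'])/p['fy'],-np.ones(len(uv))]
    d=R.from_quat(p['rotation']).apply(d); o=p['xyz']
    return o+d*((z-o[2])/d[:,2])[:,None]
def proj(n,X):
    p=cams.camera_params(n); c=R.from_quat(p['rotation']).inv().apply(np.atleast_2d(X)-p['xyz'])
    return np.c_[p['cx']-p['fx']*c[:,0]/c[:,2],p['cy']+p['fy']*c[:,1]/c[:,2]]
def crop(n,name,x0,y0,w,h,s):
    im=cams.camera(n)[y0:y0+h,x0:x0+w,::-1]
    cv2.imwrite(name,cv2.resize(im,None,fx=s,fy=s,interpolation=cv2.INTER_CUBIC))
    return im
def yellow(n):
    h=cv2.cvtColor(cams.camera(n),cv2.COLOR_RGB2HSV)
    m=cv2.inRange(h,(20,150,120),(35,255,255)); m[:225 if n=='top' else 200]=0
    m[:, :240 if n=='top' else 220]=0
    m=cv2.morphologyEx(m,cv2.MORPH_CLOSE,np.ones((7,7)))
    c=max(cv2.findContours(m,cv2.RETR_EXTERNAL,cv2.CHAIN_APPROX_NONE)[0],key=cv2.contourArea)
    return c[:,0]
def card(n,z):
    P=ray(n,yellow(n),z)[:,:2]
    r=cv2.minAreaRect((P*1000).astype(np.float32)); return r,cv2.boxPoints(r)
E
python3 - <<'E'
from h import *
crop("top","pics/t1.png",240,220,210,150,3.8)
crop("side","pics/s1.png",190,200,160,190,3.1)
print(card("top",.036)); print(card("side",.036))
E
```

```text
(((518.0162353515625, 74.00645446777344), (110.89697265625, 90.9347152709961), 73.97065734863281), array([[459.00565 ,  33.26867 ],
       [546.40485 ,   8.158901],
       [577.02686 , 114.74424 ],
       [489.62762 , 139.854   ]], dtype=float32))
(((519.7424926757812, 75.35237884521484), (111.63744354248047, 90.04559326171875), 73.83403015136719), array([[460.95886 ,  34.27605 ],
       [547.444   ,   9.205494],
       [578.5261  , 116.42871 ],
       [492.04102 , 141.49927 ]], dtype=float32))
```

View pics/t1.png

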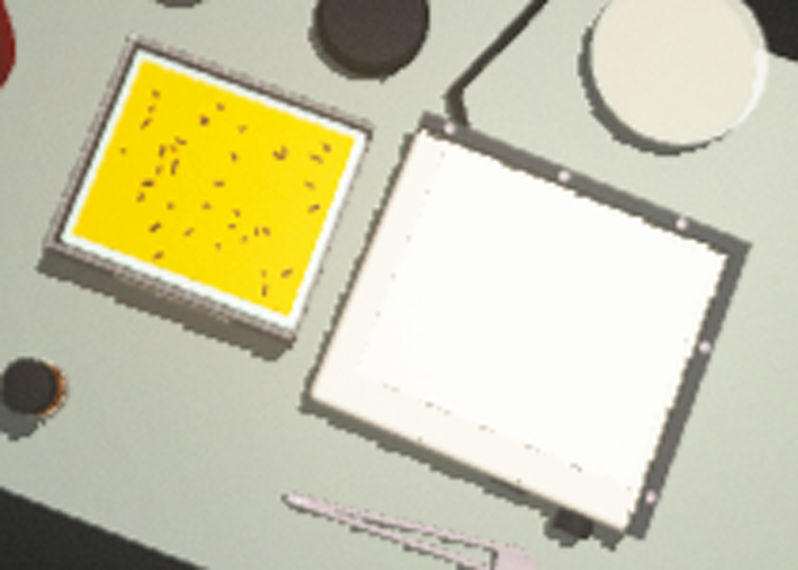

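View pics/s1.png

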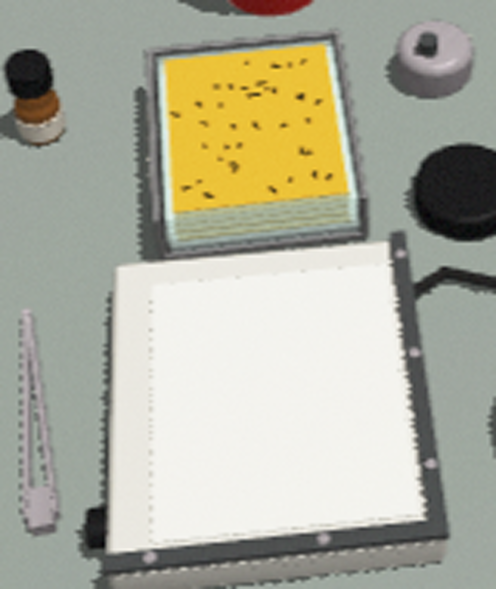

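```bash
python3 - <<'E'
from h import *
T=lambda a:np.array(a)/3.8+[240,220]; S=lambda a:np.array(a)/3.1+[190,200]
# rail inner bottom z .0295, white slab outer top edge z .0295
for n,f,inn in (("top",T,[[418,130],[727,257],[625,530],[310,400]]),("side",S,[[390,243],[427,515],[107,550],[117,268]])):
    P=ray(n,f(inn),.030)[:,:2]*1000; print(n,P.round(1).tolist())
    for i in range(3): d=P[i+1]-P[i]; print(np.hypot(*d).round(1),np.degrees(np.arctan2(d[1],d[0])).round(2))
# glass corners top z .036
P=ray("top",T([[143,50],[370,130],[292,330],[62,240]]),.036)[:,:2]*1000; print(P.round(1))
for i in range(3): d=P[i+1]-P[i]; print(np.hypot(*d).round(1),np.degrees(np.arctan2(d[1],d[0])).round(2))
print("washcap",ray("top",[[516,290]],.16), ray("top",[[488,300]],.1),"base side",ray("side",[[358,445]],.03),"cup",ray("top",[[217,222]],.095))
o=manip.get_obs()['ee_rot'];print(R.from_quat(o).as_matrix().round(4))
E
```

```text
top [[553.8, -23.2], [503.9, -175.9], [372.8, -132.2], [420.2, 18.9]]
160.6 -108.1
138.2 161.56
158.4 72.6
side [[556.3, -27.3], [508.6, -172.5], [375.3, -129.4], [424.3, 15.4]]
152.9 -108.18
140.1 162.07
152.8 71.3
[[5.815e+02 1.143e+02]
 [5.508e+02 3.000e-01]
 [4.518e+02 3.010e+01]
 [4.854e+02 1.435e+02]]
118.1 -105.07
103.4 163.28
118.2 73.49
washcap [[ 0.49458257 -0.27489952  0.16      ]] [[ 0.48222892 -0.25388539  0.1       ]] base side [[ 0.49740493 -0.28272654  0.03      ]] cup [[0.57961752 0.21443193 0.095     ]]
[[ 2.857e-01  9.583e-01 -1.000e-04]
 [ 9.583e-01 -2.857e-01 -3.000e-04]
 [-3.000e-04 -0.000e+00 -1.000e+00]]
```

Emit:
move_arm(
  moves=[
    [0,0,0,-0.03,0.036,0,0],
    [0,0,0,-0.06,0.07,0,0],
    [0,0,0,-0.09,0.106,0,0],
    [0,0,0,-0.12,0.14,0,0],
    [0,0,0,-0.15,0.176,0,0],
    [0,0,0,-0.18,0.21,0,0],
    [0,0,0,-0.21,0.247,0,0],
    [0,0,0,-0.24,0.282,0,0],
    [0,0,0,-0.27,0.318,0,0],
    [0,0,0,-0.3,0.353,0,0],
  ],
  grip_force=40,
)

```text
clock: 1.3
position: [0.4319, 0.2088, 0.2316]
ee_rot: [0.802, 0.598, 0.0, -0.0]
ft_force: [0.5, 0.4, 0.5]
grip_width: -0.0
```

Emit:
move_arm(
  moves=[
    [0,0,0,-0.03,0.035,0,0],
    [0,0,0,-0.06,0.07,0,0],
    [0,0,0,-0.09,0.106,0,0],
    [0,0,0,-0.1045,0.123,0.03,0],
    [0,0,0,-0.1045,0.123,0.07,0],
    [0,0,0,-0.1045,0.123,0.11,0],
    [0,0,0,-0.1045,0.123,0.14,0],
    [0,0,0,-0.1045,0.123,0.155,0],
    [0,0,0,-0.1045,0.123,0.16,0],
    [0,0,0,-0.1045,0.123,0.16,0],
  ],
)

```text
clock: 2.3
position: [0.519, 0.0753, 0.0711]
ee_rot: [0.802, 0.598, -0.0, -0.0]
ft_force: [0.1, 0.6, -0.2]
grip_width: 0.002
```

Emit:
move_arm(
  moves=[
    [0,0,0,0,0,0.015,0],
    [0,0,0,0,0,0.025,0],
    [0,0,0,0,0,0.0295,0],
    [0,0,0,0,0,0.03,0],
    [0,0,0,0,0,0.03,0],
    [0,0,0,0,0,0.03,0],
  ],
)

```text
clock: 2.9
position: [0.5195, 0.0754, 0.0418]
ee_rot: [0.802, 0.598, 0.0, 0.0]
ft_force: [-0.0, -0.1, 0.2]
grip_width: 0.002
```

```bash
python3 - <<'E'
from h import *
o=manip.get_obs(); print(o['position'],o['ft_force'],proj("side",o['position']),proj("side",o['position']-[0,0,.004]))
crop("side","pics/s2.png",220,190,110,100,6)
E
```

```text
[0.51951479 0.07539838 0.04184155] [-0.04512833 -0.1052276   0.18736573] [[270.79122881 237.2590593 ]] [[270.96446416 238.8660379 ]]
```

View pics/s2.png

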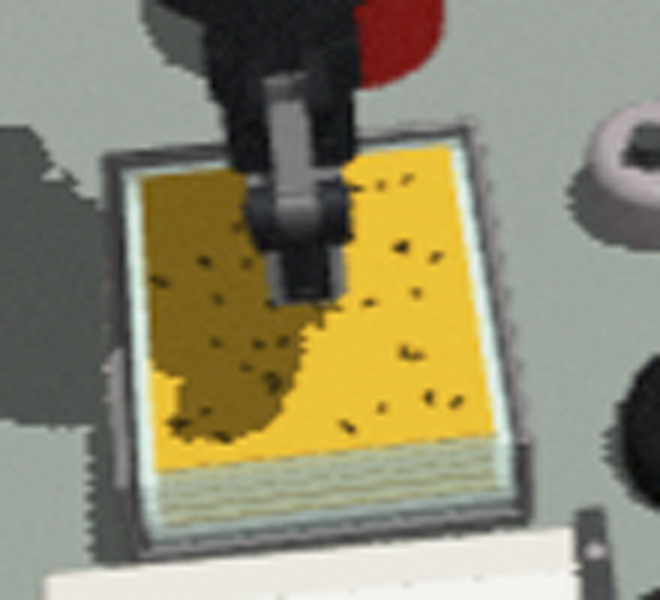

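Emit:
move_arm(
  moves=[
    [0,0,0,0,0,0.001,0],
    [0,0,0,0,0,0.0018,0],
    [0,0,0,0,0,0.0018,0],
    [0,0,0,0,0,0.0018,0],
  ],
)

```text
clock: 3.35
position: [0.5191, 0.0753, 0.0395]
ee_rot: [0.802, 0.598, -0.0, -0.0]
ft_force: [-0.1, 0.4, 0.7]
grip_width: 0.0
```

Emit:
move_arm(
  moves=[
    [0,0,0,0,0,0.0003,0],
    [0,0,0,0,0,0.0004,0],
    [0,0,0,0,0,0.0004,0],
  ],
)

```text
clock: 3.65
position: [0.5191, 0.0753, 0.0391]
ee_rot: [0.802, 0.598, -0.0, -0.0]
ft_force: [0.0, -0.7, 0.9]
grip_width: -0.002
```

Emit:
move_arm(
  moves=[
    [0,0,0,0,0,0.0002,0],
    [0,0,0,0,0,0.0003,0],
    [0,0,0,0,0,0.0003,0],
  ],
)

```text
clock: 3.95
position: [0.5192, 0.0753, 0.0388]
ee_rot: [0.802, 0.598, 0.0, -0.0]
ft_force: [-0.8, -0.1, -0.1]
grip_width: 0.0
```

Emit:
move_arm(
  moves=[
    [0,0,0,0,0,0.0002,0],
    [0,0,0,0,0,0.0003,0],
    [0,0,0,0,0,0.0003,0],
  ],
)

```text
clock: 4.25
position: [0.5191, 0.0753, 0.0385]
ee_rot: [0.802, 0.598, -0.0, -0.0]
ft_force: [0.3, -0.4, 0.4]
grip_width: 0.004
```

Emit:
move_arm(
  moves=[
    [0,0,0,0,0,0.0002,0],
    [0,0,0,0,0,0.0003,0],
    [0,0,0,0,0,0.0003,0],
  ],
)

```text
clock: 4.55
position: [0.5191, 0.0753, 0.0382]
ee_rot: [0.802, 0.598, 0.0, -0.0]
ft_force: [-0.1, -0.1, 0.3]
grip_width: 0.003
```

Emit:
move_arm(
  moves=[
    [0,0,0,0,0,0.0002,0],
    [0,0,0,0,0,0.0003,0],
    [0,0,0,0,0,0.0003,0],
  ],
)

```text
clock: 4.85
position: [0.5191, 0.0753, 0.0379]
ee_rot: [0.802, 0.598, 0.0, -0.0]
ft_force: [0.2, 0.2, 0.4]
grip_width: 0.003
```

Emit:
move_arm(
  moves=[
    [0,0,0,0,0,0.0002,0],
    [0,0,0,0,0,0.0003,0],
    [0,0,0,0,0,0.0003,0],
  ],
)

```text
clock: 5.15
position: [0.5192, 0.0754, 0.0377]
ee_rot: [0.802, 0.598, 0.0, -0.0]
ft_force: [-1.2, 0.4, 1.8]
grip_width: -0.0
```

Emit:
move_arm(
  moves=[
    [0,0,0,0,0,0,0],
    [0,0,0,0,0,0,0],
  ],
)

```text
clock: 5.35
position: [0.5192, 0.0753, 0.0377]
ee_rot: [0.802, 0.598, 0.0, -0.0]
ft_force: [-1.5, 0.2, 2.5]
grip_width: 0.0
```

Emit:
move_arm(
  moves=[
    [0,0,0,0,0,0.0001,0],
    [0,0,0,0,0,0.0001,0],
    [0,0,0,0,0,0.0001,0],
  ],
)

```text
clock: 5.65
position: [0.5193, 0.0754, 0.0377]
ee_rot: [0.802, 0.598, 0.0, -0.0]
ft_force: [-1.5, -0.8, 5.7]
grip_width: -0.001
```

Emit:
move_arm(
  moves=[
    [0,0,0,-0.0005,0,-3e-05,0],
    [0,0,0,-0.001,0,-3e-05,0],
    [0,0,0,-0.0015,0,-3e-05,0],
    [0,0,0,-0.002,0,-3e-05,0],
    [0,0,0,-0.003,0,-3e-05,0],
    [0,0,0,-0.004,0,-3e-05,0],
  ],
)

```text
clock: 6.25
position: [0.5182, 0.0716, 0.0377]
ee_rot: [0.802, 0.598, 0.0, 0.0]
ft_force: [0.7, 1.4, 5.5]
grip_width: 0.001
```

```bash
python3 - <<'E'
from h import *
o=manip.get_obs(); print(o['position'],o['ft_force'])
for n in("top","side"):
    im=crop(n,f"pics/{n}a.png",0,0,640,480,1); r,b=card(n,.036); print(r)
E
```

```text
[0.51817837 0.07155894 0.03766792] [0.70102388 1.4377515  5.54468316]
((537.2964477539062, 13.798185348510742), (14.56811809539795, 20.03656005859375), 75.95220184326172)
((518.6015625, 71.24671936035156), (111.37045288085938, 90.07579803466797), 74.10588073730469)
```

Emit:
move_arm(
  moves=[
    [0,0,0,-0.001,0,-2e-05,0],
    [0,0,0,-0.002,0,-3e-05,0],
    [0,0,0,-0.0035,0,-3e-05,0],
    [0,0,0,-0.005,0,-3e-05,0],
    [0,0,0,-0.0065,0,-3e-05,0],
    [0,0,0,-0.008,0,-3e-05,0],
    [0,0,0,-0.01,0,-3e-05,0],
    [0,0,0,-0.012,0,-3e-05,0],
  ],
)

```text
clock: 7.25
position: [0.5147, 0.0599, 0.0377]
ee_rot: [0.802, 0.598, 0.0, 0.0]
ft_force: [0.6, 1.0, 5.4]
grip_width: -0.001
```

Emit:
move_arm(
  moves=[
    [0,0,0,-0.001,0,-2e-05,0],
    [0,0,0,-0.003,0,-4e-05,0],
    [0,0,0,-0.005,0,-4e-05,0],
    [0,0,0,-0.007,0,-4e-05,0],
    [0,0,0,-0.009,0,-4e-05,0],
    [0,0,0,-0.011,0,-4e-05,0],
    [0,0,0,-0.013,0,-4e-05,0],
    [0,0,0,-0.015,0,-4e-05,0],
    [0,0,0,-0.017,0,-4e-05,0],
    [0,0,0,-0.019,0,-4e-05,0],
  ],
)

```text
clock: 8.25
position: [0.5092, 0.0416, 0.0377]
ee_rot: [0.802, 0.598, 0.0, -0.0]
ft_force: [0.8, 1.8, 4.6]
grip_width: -0.001
```

Emit:
move_arm(
  moves=[
    [0,0,0,-0.001,0,0,0],
    [0,0,0,-0.003,0,0,0],
    [0,0,0,-0.005,0,0,0],
    [0,0,0,-0.007,0,0,0],
    [0,0,0,-0.009,0,0,0],
    [0,0,0,-0.011,0,0,0],
    [0,0,0,-0.013,0,0,0],
    [0,0,0,-0.015,0,0,0],
    [0,0,0,-0.016,0,0,0],
  ],
)

```text
clock: 9.15
position: [0.5046, 0.0262, 0.0377]
ee_rot: [0.802, 0.598, 0.0, 0.0]
ft_force: [0.2, 1.8, 5.2]
grip_width: 0.0
```

```bash
python3 - <<'E'
from h import *
o=manip.get_obs(); print(o['position'],o['ft_force'])
crop("side","pics/s3.png",215,200,130,120,5); r,b=card("side",.036); print(r)
E
```

```text
[0.50459377 0.02622939 0.03765893] [0.1714284  1.75699955 5.15405169]
((511.6260070800781, 48.605770111083984), (158.345458984375, 90.84732055664062), 73.96887969970703)
```

View pics/s3.png

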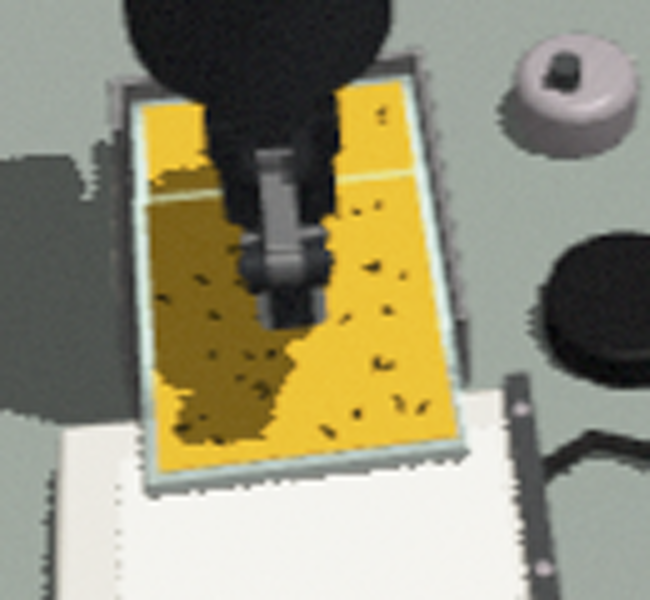

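Emit:
move_arm(
  moves=[
    [0,0,0,-0.001,0,0,0],
    [0,0,0,-0.003,0,0,0],
    [0,0,0,-0.005,0,0,0],
    [0,0,0,-0.007,0,0,0],
    [0,0,0,-0.009,0,0,0],
    [0,0,0,-0.01,0,0,0],
  ],
)

```text
clock: 9.85
position: [0.5017, 0.0166, 0.0376]
ee_rot: [0.802, 0.598, 0.0, -0.0]
ft_force: [0.5, 1.7, 5.4]
grip_width: -0.001
```

Emit:
move_arm(
  moves=[
    [0,0,0,-0.001,0,0,0],
    [0,0,0,-0.002,0,2e-05,0],
    [0,0,0,-0.003,0,4e-05,0],
    [0,0,0,-0.004,0,6e-05,0],
    [0,0,0,-0.005,0,8e-05,0],
    [0,0,0,-0.006,0,0.0001,0],
  ],
)

```text
clock: 10.45
position: [0.5, 0.011, 0.0375]
ee_rot: [0.802, 0.598, 0.0, -0.0]
ft_force: [0.3, 1.1, 5.3]
grip_width: 0.001
```

Emit:
move_arm(
  moves=[
    [0,0,0,-0.001,0,2e-05,0],
    [0,0,0,-0.002,0,4e-05,0],
    [0,0,0,-0.003,0,6e-05,0],
    [0,0,0,-0.004,0,8e-05,0],
    [0,0,0,-0.005,0,0.0001,0],
    [0,0,0,-0.006,0,0.00012,0],
  ],
)

```text
clock: 11.05
position: [0.4982, 0.0053, 0.0373]
ee_rot: [0.802, 0.598, -0.0, -0.0]
ft_force: [1.1, 0.8, 3.4]
grip_width: 0.003
```

Emit:
move_arm(
  moves=[
    [0,0,0,-0.001,0,7e-05,0],
    [0,0,0,-0.002,0,0.0001,0],
    [0,0,0,-0.003,0,0.00013,0],
    [0,0,0,-0.004,0,0.00016,0],
    [0,0,0,-0.005,0,0.00019,0],
    [0,0,0,-0.006,0,0.00022,0],
  ],
)

```text
clock: 11.65
position: [0.4965, -0.0005, 0.0371]
ee_rot: [0.802, 0.598, -0.0, -0.0]
ft_force: [0.8, 1.1, 3.2]
grip_width: 0.001
```

Emit:
move_arm(
  moves=[
    [0,0,0,-0.001,0,6e-05,0],
    [0,0,0,-0.002,0,0.0001,0],
    [0,0,0,-0.003,0,0.00013,0],
    [0,0,0,-0.004,0,0.00016,0],
    [0,0,0,-0.005,0,0.00019,0],
    [0,0,0,-0.006,0,0.00022,0],
  ],
)

```text
clock: 12.25
position: [0.4948, -0.0062, 0.0369]
ee_rot: [0.802, 0.598, 0.0, -0.0]
ft_force: [-0.7, 1.5, 2.5]
grip_width: -0.0
```

Emit:
move_arm(
  moves=[
    [0,0,0,0,0,5e-05,0],
    [0,0,0,-0.001,0,8e-05,0],
    [0,0,0,-0.002,0,0.00012,0],
    [0,0,0,-0.003,0,0.00015,0],
    [0,0,0,-0.004,0,0.00018,0],
    [0,0,0,-0.005,0,0.00021,0],
    [0,0,0,-0.006,0,0.00024,0],
  ],
)

```text
clock: 12.95
position: [0.4932, -0.0119, 0.0368]
ee_rot: [0.802, 0.598, 0.0, 0.0]
ft_force: [1.1, 1.9, 4.6]
grip_width: -0.001
```

```bash
python3 - <<'E'
from h import *
o=manip.get_obs(); print(o['position'],o['ft_force'])
P=ray("side",yellow("side"),.035)[:,:2]*1000
t=np.radians(-16.0); x=np.array([np.cos(t),np.sin(t)]); y=np.array([-x[1],x[0]])
q=(P-[519.7,75.35]); print("lead", np.percentile(q@y,[0,1,3]), "tip",(o['position'][:2]*1000-[519.2,75.3])@y)
E
```

```text
[ 0.49321468 -0.01194826  0.03676569] [1.13044467 1.86004062 4.58642371]
lead [-147.77207848 -147.72572014 -147.51686348] tip -91.03093757013609
```

Emit:
move_arm(
  moves=[
    [0,0,0,-0.001,0,2e-05,0],
    [0,0,0,-0.0025,0,5e-05,0],
    [0,0,0,-0.004,0,8e-05,0],
    [0,0,0,-0.0055,0,0.00011,0],
    [0,0,0,-0.007,0,0.00014,0],
    [0,0,0,-0.008,0,0.00016,0],
  ],
)

```text
clock: 13.6
position: [0.4909, -0.0197, 0.0366]
ee_rot: [0.802, 0.598, 0.0, 0.0]
ft_force: [0.0, 2.4, 5.2]
grip_width: 0.002
```

Emit:
move_arm(
  moves=[
    [0,0,0,-0.001,0,1e-05,0],
    [0,0,0,-0.0025,0,3e-05,0],
    [0,0,0,-0.004,0,5e-05,0],
    [0,0,0,-0.0055,0,8e-05,0],
    [0,0,0,-0.007,0,0.0001,0],
    [0,0,0,-0.0085,0,0.00012,0],
    [0,0,0,-0.01,0,0.00014,0],
  ],
)

```text
clock: 14.3
position: [0.488, -0.0293, 0.0364]
ee_rot: [0.802, 0.598, 0.0, -0.0]
ft_force: [0.5, 0.6, 5.7]
grip_width: -0.004
```

Emit:
move_arm(
  moves=[
    [0,0,0,-0.001,0,0,0],
    [0,0,0,-0.0025,0,1e-05,0],
    [0,0,0,-0.004,0,3e-05,0],
    [0,0,0,-0.0055,0,5e-05,0],
    [0,0,0,-0.007,0,7e-05,0],
    [0,0,0,-0.0085,0,9e-05,0],
  ],
)

```text
clock: 14.9
position: [0.4855, -0.0374, 0.0363]
ee_rot: [0.802, 0.598, 0.0, -0.0]
ft_force: [0.5, 1.1, 5.2]
grip_width: 0.003
```

Emit:
move_arm(
  moves=[
    [0,0,0,-0.001,0,0,0],
    [0,0,0,-0.002,0,1e-05,0],
    [0,0,0,-0.003,0,2e-05,0],
    [0,0,0,-0.004,0,3e-05,0],
    [0,0,0,-0.005,0,3e-05,0],
  ],
)

```text
clock: 15.4
position: [0.4837, -0.0423, 0.0359]
ee_rot: [0.802, 0.598, -0.0, -0.0]
ft_force: [0.2, -0.7, -0.3]
grip_width: 0.0
```

Emit:
move_arm(
  moves=[
    [0,0,0,0,0,0.0002,0],
    [0,0,0,0,0,0.0003,0],
    [0,0,0,0,0,0.0003,0],
    [0,0,0,0,0,0.0003,0],
  ],
)

```text
clock: 15.8
position: [0.4842, -0.042, 0.036]
ee_rot: [0.802, 0.598, 0.0, -0.0]
ft_force: [0.1, 1.0, 0.4]
grip_width: 0.005
```

Emit:
move_arm(
  moves=[
    [0,0,0,0,0,0.0002,0],
    [0,0,0,0,0,0.0003,0],
    [0,0,0,0,0,0.0003,0],
    [0,0,0,0,0,0.0003,0],
  ],
)

```text
clock: 16.2
position: [0.4842, -0.0421, 0.0357]
ee_rot: [0.802, 0.598, 0.0, -0.0]
ft_force: [0.3, 1.1, 0.3]
grip_width: -0.002
```

```bash
python3 - <<'E'
from h import *
o=manip.get_obs(); print(o['position'],o['ft_force'],o['tau'])
crop("side","pics/s4.png",210,200,140,190,3.1)
E
```

```text
[ 0.48415287 -0.04205144  0.03566532] [0.31767839 1.06238276 0.26905288] [-2.61385307e-03 -4.28822815e+01  4.86232325e+00 -3.03240681e+01
  1.21646386e-02  9.21350584e-04  3.17477270e-04]
```

View pics/s4.png

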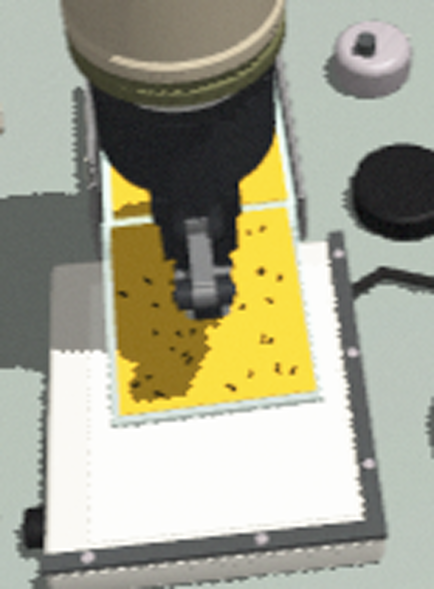

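Emit:
move_arm(
  moves=[
    [0,0,0,0,0,0.0002,0],
    [0,0,0,0,0,0.0003,0],
    [0,0,0,0,0,0.0003,0],
    [0,0,0,0,0,0.0003,0],
  ],
)

```text
clock: 16.65
position: [0.4842, -0.0421, 0.0354]
ee_rot: [0.802, 0.598, 0.0, -0.0]
ft_force: [-0.2, -0.3, 0.1]
grip_width: 0.001
```

Emit:
move_arm(
  moves=[
    [0,0,0,0,0,0.0002,0],
    [0,0,0,0,0,0.0003,0],
    [0,0,0,0,0,0.0003,0],
    [0,0,0,0,0,0.0003,0],
  ],
)

```text
clock: 17.05
position: [0.4841, -0.042, 0.0351]
ee_rot: [0.802, 0.598, 0.0, -0.0]
ft_force: [-0.5, -0.2, -0.3]
grip_width: 0.0
```

Emit:
move_arm(
  moves=[
    [0,0,0,0,0,0.0002,0],
    [0,0,0,0,0,0.0003,0],
    [0,0,0,0,0,0.0003,0],
    [0,0,0,0,0,0.0003,0],
  ],
)

```text
clock: 17.45
position: [0.4842, -0.042, 0.0348]
ee_rot: [0.802, 0.598, 0.0, -0.0]
ft_force: [-0.5, -0.5, 2.6]
grip_width: -0.003
```

Emit:
move_arm(
  moves=[
    [0,0,0,0,0,6e-05,0],
    [0,0,0,-0.001,0,6e-05,0],
    [0,0,0,-0.0025,0.0003,6e-05,0],
    [0,0,0,-0.0045,0.0006,6e-05,0],
    [0,0,0,-0.0065,0.001,6e-05,0],
    [0,0,0,-0.0085,0.0013,6e-05,0],
    [0,0,0,-0.0105,0.0016,6e-05,0],
    [0,0,0,-0.0125,0.002,6e-05,0],
  ],
)

```text
clock: 18.25
position: [0.4826, -0.0548, 0.0348]
ee_rot: [0.802, 0.598, 0.0, -0.0]
ft_force: [-0.3, 0.7, 3.4]
grip_width: -0.001
```

Emit:
move_arm(
  moves=[
    [0,0,0,-0.002,0.0003,3e-05,0],
    [0,0,0,-0.004,0.0006,3e-05,0],
    [0,0,0,-0.006,0.001,3e-05,0],
    [0,0,0,-0.009,0.0013,3e-05,0],
    [0,0,0,-0.012,0.0018,3e-05,0],
    [0,0,0,-0.015,0.0023,3e-05,0],
    [0,0,0,-0.018,0.0028,3e-05,0],
    [0,0,0,-0.021,0.0032,3e-05,0],
    [0,0,0,-0.024,0.0036,3e-05,0],
    [0,0,0,-0.026,0.004,3e-05,0],
  ],
)

```text
clock: 19.25
position: [0.479, -0.0809, 0.0348]
ee_rot: [0.802, 0.598, 0.0, 0.0]
ft_force: [-0.3, 1.0, 5.2]
grip_width: 0.001
```

```bash
cat >>h.py <<'E'
def card2(n,z,ymax):
    P=ray(n,yellow(n),z)[:,:2]*1000
    t=np.radians(-17.0); x=np.array([np.cos(t),np.sin(t)]); y=np.array([-x[1],x[0]])
    m=np.zeros(0); Q=P@np.c_[x,y]
    Q=Q[Q[:,1]<Q[:,1].min()+ymax]
    # leading edge and +x / -x edge line fits
    out={}
    for nm,a,b,s in (("lead",0,1,-1),("xp",1,0,1),("xm",1,0,-1)):
        e=(s*Q[:,b]).max(); lo,hi=np.percentile(Q[:,a],[0,100])
        k=(s*Q[:,b]>e-6)&(Q[:,a]>lo+8)&(Q[:,a]<hi-8)
        f=np.polyfit(Q[k,a],Q[k,b],1); r=Q[k,b]-np.polyval(f,Q[k,a]); k2=abs(r)<1.5
        f=np.polyfit(Q[k,a][k2],Q[k,b][k2],1); mid=np.polyval(f,Q[k,a][k2].mean())
        out[nm]=(round(np.degrees(np.arctan(f[0]))*(1 if nm=="lead" else -1)-17,2),round(mid,2),int(k2.sum()))
    ym=out["lead"][1]+55; xm=(out["xp"][1]+out["xm"][1])/2
    print(n,out,"centre",xm*x+ym*y)
E
python3 - <<'E'
from h import *
o=manip.get_obs(); print(o['position'],o['ft_force'])
for n in("top","side"): card2(n,.0345,90)
crop("side","pics/s5.png",210,200,140,190,3.1)
E
```

```text
[ 0.4789844  -0.08094244  0.03480631] [-0.2794392   0.96288069  5.20158068]
top {'lead': (np.float64(-16.11), np.float64(168.1), 38), 'xp': (np.float64(-16.12), np.float64(518.08), 37), 'xm': (np.float64(-16.18), np.float64(429.32), 37)} centre [518.22969022  74.85511453]
side {'lead': (np.float64(-15.98), np.float64(9.71), 54), 'xp': (np.float64(-15.84), np.float64(526.67), 43), 'xm': (np.float64(-16.26), np.float64(438.06), 44)} centre [480.20731662 -79.14739659]
```

View pics/s5.png

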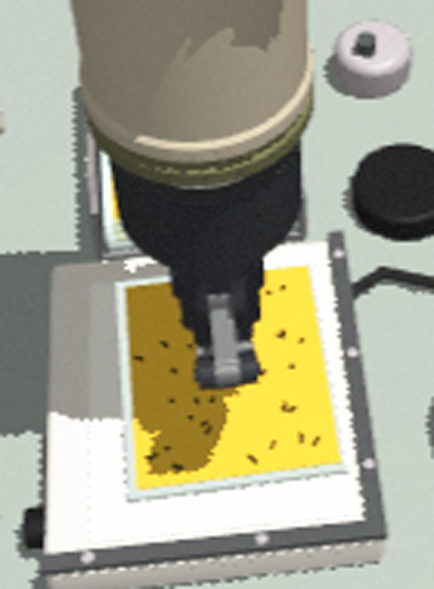

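Emit:
move_arm(
  moves=[
    [0,0,0.2,-0.002,0.0,0,0],
    [0,0,0.5,-0.004,0.0,0,0],
    [0,0,0.8,-0.006,0.0,0,0],
    [0,0,1.1,-0.008,0,0,0],
    [0,0,1.4,-0.01,0,0,0],
    [0,0,1.7,-0.012,0,0,0],
    [0,0,2,-0.014,0,0,0],
    [0,0,2,-0.016,0,0,0],
    [0,0,2,-0.017,0,0,0],
  ],
)

```text
clock: 20.3
position: [0.4742, -0.0972, 0.0348]
ee_rot: [0.812, 0.583, 0.0, 0.0]
ft_force: [0.1, 2.1, 4.7]
grip_width: 0.001
```

```bash
python3 - <<'E'
from h import *
o=manip.get_obs(); print(o['position'],o['ft_force'])
card2("side",.0345,90)
E
```

```text
[ 0.47417841 -0.09720202  0.03482478] [0.08774097 2.08896245 4.71866279]
side {'lead': (np.float64(-18.0), np.float64(-6.87), 55), 'xp': (np.float64(-17.97), np.float64(526.43), 44), 'xm': (np.float64(-17.54), np.float64(437.82), 45)} centre [475.13028062 -94.93276023]
```

Emit:
move_arm(
  moves=[
    [0,0,0,-0.001,0,0,0],
    [0,0,0,-0.002,0,0,0],
    [0,0,0,-0.003,0,0,0],
    [0,0,0,-0.0035,0,0,0],
    [0,0,0,-0.0035,0,0,0],
  ],
)

```text
clock: 20.85
position: [0.4731, -0.1005, 0.0348]
ee_rot: [0.812, 0.583, 0.0, 0.0]
ft_force: [0.4, 2.1, 4.9]
grip_width: -0.004
```

Emit:
move_arm(
  moves=[
    [0,0,0,-0.0004,0,0,0],
    [0,0,0,-0.0008,0,0,0],
    [0,0,0,-0.0011,0,0,0],
    [0,0,0,-0.0014,0,0,0],
  ],
)

```text
clock: 21.25
position: [0.4727, -0.1017, 0.0348]
ee_rot: [0.812, 0.584, 0.0, 0.0]
ft_force: [0.7, 0.1, 5.1]
grip_width: 0.001
```

Emit:
move_arm(
  moves=[
    [0,0,0,-0.0004,0,0,0],
    [0,0,0,-0.0008,0,0,0],
    [0,0,0,-0.0011,0,0,0],
    [0,0,0,-0.0014,0,0,0],
  ],
)

```text
clock: 21.65
position: [0.4722, -0.103, 0.0348]
ee_rot: [0.812, 0.584, 0.0, 0.0]
ft_force: [0.2, 0.3, 5.2]
grip_width: 0.003
```

```bash
python3 - <<'E'
from h import *
o=manip.get_obs(); print(o['position'],o['ft_force'])
card2("side",.0345,90)
o=manip.get_obs(); print(o['position'],o['ft_force'])
E
```

```text
[ 0.47222182 -0.10301646  0.03481083] [0.22299652 0.27037496 5.15100955]
side {'lead': (np.float64(-18.07), np.float64(-13.0), 56), 'xp': (np.float64(-18.06), np.float64(526.25), 44), 'xm': (np.float64(-17.52), np.float64(437.63), 45)} centre [ 473.16112569 -100.74081962]
[ 0.47221576 -0.10306113  0.03480346] [0.69754248 2.12421292 4.24002531]
```

Emit:
move_arm(
  moves=[
    [0,0,0,-0.0005,0,0,0],
    [0,0,0,-0.001,0,0,0],
    [0,0,0,-0.0015,0,0,0],
    [0,0,0,-0.002,0,0,0],
  ],
)

```text
clock: 22.1
position: [0.4716, -0.1047, 0.0348]
ee_rot: [0.812, 0.584, 0.0, 0.0]
ft_force: [0.6, 2.5, 5.8]
grip_width: 0.001
```

```bash
python3 - <<'E'
from h import *
o=manip.get_obs(); print(o['position'],o['ft_force'])
card2("side",.0345,90)
crop("side","pics/s6.png",200,290,150,100,5)
o=manip.get_obs(); print(o['position'],o['ft_force'])
E
```

```text
[ 0.47161938 -0.10470725  0.03480362] [0.55718815 2.46250947 5.77347793]
side {'lead': (np.float64(-18.17), np.float64(-13.37), 56), 'xp': (np.float64(-18.02), np.float64(526.24), 45), 'xm': (np.float64(-17.55), np.float64(437.62), 46)} centre [ 473.04338511 -101.09172867]
[ 0.47160035 -0.10477892  0.03480243] [0.57654351 2.12393084 5.02540187]
```

View pics/s6.png

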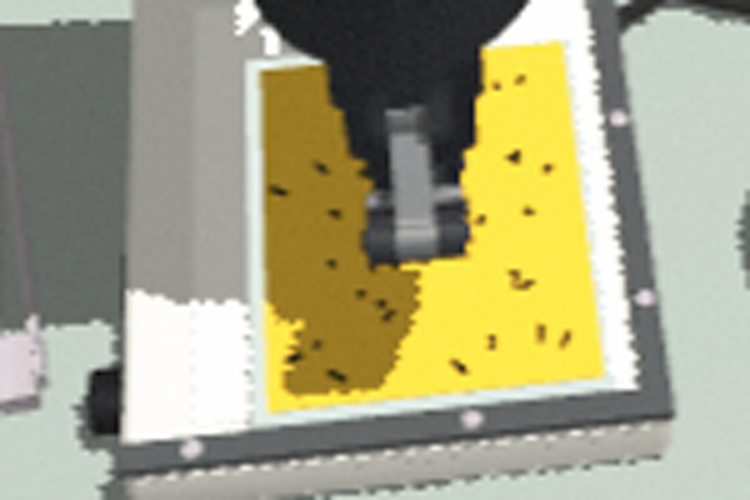

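Emit:
move_arm(
  moves=[
    [0,0,0,0,0.0005,0,0],
    [0,0,0,0,0.001,0,0],
    [0,0,0,0,0.002,0,0],
    [0,0,0,0,0.003,0,0],
    [0,0,0,0,0.004,0,0],
    [0,0,0,0,0.005,0,0],
  ],
)

```text
clock: 22.8
position: [0.4759, -0.1062, 0.0348]
ee_rot: [0.812, 0.584, -0.0, -0.0]
ft_force: [-1.1, 2.8, 9.4]
grip_width: -0.001
```

```bash
python3 - <<'E'
from h import *
o=manip.get_obs(); print(o['position'],o['ft_force'])
card2("side",.0345,90)
o=manip.get_obs(); print(o['position'],o['ft_force'])
E
```

```text
[ 0.47590941 -0.10623654  0.03480085] [-1.10402513  2.79445759  9.43963871]
side {'lead': (np.float64(-18.08), np.float64(-13.5), 56), 'xp': (np.float64(-17.92), np.float64(530.76), 45), 'xm': (np.float64(-18.04), np.float64(442.11), 46)} centre [ 477.31352971 -102.53318281]
[ 0.47603664 -0.10627427  0.0347909 ] [-1.42113111  2.94694154  7.83399739]
```

Emit:
move_arm(
  moves=[
    [0,0,0,0,0,-6e-05,0],
    [0,0,0,0,0,-0.0001,0],
    [0,0,0,0,0,-0.0001,0],
  ],
)

```text
clock: 23.15
position: [0.476, -0.1063, 0.0348]
ee_rot: [0.812, 0.584, 0.0, -0.0]
ft_force: [-1.0, 3.1, 6.2]
grip_width: -0.005
```

Emit:
move_arm(
  moves=[
    [0,0,0,0,0.0005,-4e-05,0],
    [0,0,0,0,0.001,-5e-05,0],
    [0,0,0,0,0.0015,-6e-05,0],
    [0,0,0,0,0.002,-6e-05,0],
  ],
)

```text
clock: 23.55
position: [0.4775, -0.1069, 0.0348]
ee_rot: [0.812, 0.584, -0.0, -0.001]
ft_force: [-3.4, 2.8, 7.8]
grip_width: 0.001
```

```bash
python3 - <<'E'
from h import *
o=manip.get_obs(); print(o['position'],o['ft_force'])
card2("side",.0345,90)
o=manip.get_obs(); print(o['position'],o['ft_force'])
E
```

```text
[ 0.47752951 -0.1068593   0.03478882] [-3.41719029  2.76902413  7.76357762]
side {'lead': (np.float64(-18.07), np.float64(-13.52), 56), 'xp': (np.float64(-17.88), np.float64(532.21), 45), 'xm': (np.float64(-18.12), np.float64(443.51), 46)} centre [ 478.67041656 -102.96893859]
[ 0.47755881 -0.10691467  0.03479859] [-0.7759197   2.3372325   7.33278772]
```

Emit:
move_arm(
  moves=[
    [0,0,0,0,0,-8e-05,0],
    [0,0,0,0,0.0005,-0.0001,0],
    [0,0,0,0,0.001,-0.0001,0],
    [0,0,0,0,0.0015,-0.00012,0],
  ],
)

```text
clock: 24.0
position: [0.4787, -0.1076, 0.0348]
ee_rot: [0.812, 0.583, -0.001, -0.001]
ft_force: [-3.3, 0.9, 7.6]
grip_width: 0.003
```

```bash
python3 - <<'E'
from h import *
o=manip.get_obs(); print(o['position'],o['ft_force'])
card2("side",.0345,90)
o=manip.get_obs(); print(o['position'],o['ft_force'])
E
```

```text
[ 0.47869477 -0.10762704  0.03481276] [-3.29415471  0.90093331  7.59388583]
side {'lead': (np.float64(-17.96), np.float64(-13.49), 56), 'xp': (np.float64(-17.88), np.float64(532.21), 45), 'xm': (np.float64(-18.12), np.float64(443.51), 46)} centre [ 478.67918771 -102.94024945]
[ 0.47874409 -0.10764442  0.03479439] [-2.46827771  1.97968904  6.98230136]
```

Emit:
move_arm(
  moves=[
    [0,0,0,0,0.0,-0.0002,0],
    [0,0,0,0,0,-0.0006,0],
    [0,0,0,0,0,-0.003,0],
    [0,0,0,0,0,-0.02,0],
    [0,0,0,0,0,-0.05,0],
    [0,0,0,0,0,-0.09,0],
    [0,0,0,0.02,-0.03,-0.13,0],
    [0,0,0,0.05,-0.06,-0.15,0],
    [0,0,0,0.08,-0.09,-0.16,0],
    [0,0,0,0.11,-0.12,-0.16,0],
  ],
)

```text
clock: 25.05
position: [0.4007, 0.0363, 0.1968]
ee_rot: [0.812, 0.583, 0.002, 0.001]
ft_force: [0.9, 0.5, -0.2]
grip_width: 0.002
```

Emit:
move_arm(
  moves=[
    [0,0,0,0.03,-0.03,0,0],
    [0,0,0,0.06,-0.06,0,0],
    [0,0,0,0.09,-0.09,0,0],
    [0,0,0,0.12,-0.1,0,0],
    [0,0,0,0.16,-0.1,0,0],
    [0,0,0,0.2,-0.1,0,0],
    [0,0,0,0.24,-0.1,0,0],
    [0,0,0,0.28,-0.1,0,0],
    [0,0,0,0.3,-0.1,0,0],
    [0,0,0,0.3,-0.1,0,0],
  ],
)

```text
clock: 26.05
position: [0.4015, 0.3535, 0.1942]
ee_rot: [0.811, 0.585, -0.0, -0.0]
ft_force: [0.2, -1.1, -0.1]
grip_width: -0.002
```

```bash
python3 - <<'E'
from h import *
o=manip.get_obs(); print(o['position'],o['ft_force'])
card2("side",.0345,90);card2("top",.0345,90)
a=crop("side","pics/a.png",190,200,160,190,3); b=crop("top","pics/b.png",250,225,190,140,3)
A=cv2.imread("pics/a.png");B=cv2.imread("pics/b.png")
c=np.zeros((A.shape[0]+B.shape[0],max(A.shape[1],B.shape[1]),3),np.uint8)
c[:A.shape[0],:A.shape[1]]=A; c[A.shape[0]:,:B.shape[1]]=B
c=np.zeros((570,480+320,3),np.uint8); c[:,:480]=A; c[:420,480:]=cv2.resize(B,(570,420))[:,250:570]
cv2.imwrite("pics/fin.png",c)
E
```

```text
[0.40150533 0.35345621 0.19423986] [ 0.15344147 -1.12790512 -0.12775458]
side {'lead': (np.float64(-18.04), np.float64(-13.57), 56), 'xp': (np.float64(-17.88), np.float64(532.21), 45), 'xm': (np.float64(-17.89), np.float64(443.29), 46)} centre [ 478.55060445 -102.98459294]
top {'lead': (np.float64(-18.05), np.float64(-13.98), 40), 'xp': (np.float64(-17.9), np.float64(531.2), 38), 'xm': (np.float64(-18.63), np.float64(442.15), 38)} centre [ 477.40270444 -103.06237831]
```

View pics/fin.png

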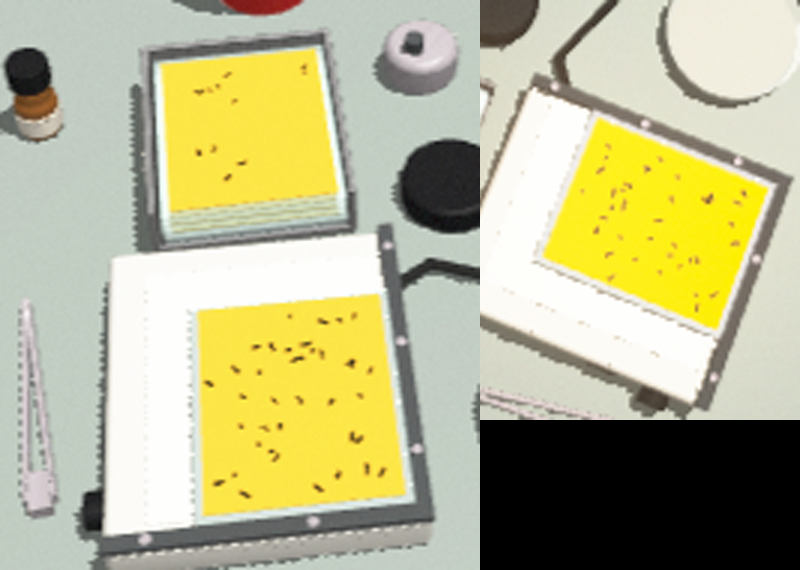

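```bash
python3 -c "
from workcell import manip; print(manip.hand_in())"
```

```text
the job is handed in; nothing more can be done
None
```

The top trap card now lies on the light base, pushed home against both guide rails and let go. I handed the job in at about 26 s of the 72 s allowed.

I pressed with closed fingertips at about 3 to 5.5 N and drew the card off the stack. It dropped about 3 mm onto the base. I turned it 2° to square it, then pushed it against the -y rail and after that the +x rail.

**Last checks**
- **Home against the rails:** pushing further towards each rail no longer moved the card. It shifted about 0.4 mm for 1.8 mm of finger travel at the -y rail, and not at all at the +x rail.
- **Square:** with the arm clear, most edge readings were within about 0.2° of the rails, which I measured at -18°. One top-view edge read -18.6°. The allowed error is about 1.7°.
- **Position:** the two cameras put the card's centre about 1.2 mm apart, which is within their 2 mm calibration. The readings were 1.5 to 3.2 mm from the seat I estimated at the start. I trusted the rail contact over that estimate.
- **Stack and bench:** with the top card off the stack, the second plate read within about 1 mm of where the top card had lain at the start. In the last pictures the stack and the items in view looked undisturbed. I did not check the cup, the wash bottle or the lower plates separately.

**Press force:** it rose above the intended 3 to 5 N during the final push to the +x rail, reading 9.4 N at its highest. I backed off after that; 12 N would have broken the glass.

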